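Set out the carved name plates by size

TASK

Set out the four carved name plates on the display board in order of length: the longest on the cork pad next to the red block, then each shorter one on the next pad, ending with the shortest at the far end. Each plate lies flat, carved face up, centred on its own pad with its length along the pad's length, and is let go.

Things in the scene. Friction and masses are not known exactly. Their poses are not given: they have to be found in the camera images.
- plate_120: the longest of four loose carved name plates of pale wood, 120 mm long (its x), 42 mm wide (its y), 24 mm thick, about 67 g; its upper face (+z) has a thin dark frame and a leaf sprig. Origin: centre of its underside. Starts flat on the table, carved face up
- plate_100: the second longest of four loose carved name plates of pale wood, 100 mm long (its x), 42 mm wide (its y), 24 mm thick, about 56 g; its upper face (+z) has a thin dark frame and a leaf sprig. Origin: centre of its underside. Starts flat on the table, carved face up
- plate_80: the second shortest of four loose carved name plates of pale wood, 80 mm long (its x), 42 mm wide (its y), 24 mm thick, about 45 g; its upper face (+z) has a thin dark frame and a leaf sprig. Origin: centre of its underside. Starts flat on the table, carved face up
- plate_60: the shortest of four loose carved name plates of pale wood, 60 mm long (its x), 42 mm wide (its y), 24 mm thick, about 34 g; its upper face (+z) has a thin dark frame and a leaf sprig. Origin: centre of its underside. Starts flat on the table, carved face up
- pad_1: fixed cork pad at the +y (robot's left) end of the row: one of four equal pads, 130 mm long (its x, across the board), 52 mm wide (its y), 3 mm thick, 85 mm apart centre to centre along the dark display board (150 x 470 mm, 12 mm thick, whose long side runs roughly along world y). Origin: centre of the pad's underside, on the board's top 12 mm above the table; a plate rests 3 mm above it
- pad_2: fixed cork pad second from the +y end: one of four equal pads, 130 mm long (its x, across the board), 52 mm wide (its y), 3 mm thick, 85 mm apart centre to centre along the dark display board (150 x 470 mm, 12 mm thick, whose long side runs roughly along world y). Origin: centre of the pad's underside, on the board's top 12 mm above the table; a plate rests 3 mm above it
- pad_3: fixed cork pad third from the +y end: one of four equal pads, 130 mm long (its x, across the board), 52 mm wide (its y), 3 mm thick, 85 mm apart centre to centre along the dark display board (150 x 470 mm, 12 mm thick, whose long side runs roughly along world y). Origin: centre of the pad's underside, on the board's top 12 mm above the table; a plate rests 3 mm above it
- pad_4: fixed cork pad at the -y (robot's right) end of the row: one of four equal pads, 130 mm long (its x, across the board), 52 mm wide (its y), 3 mm thick, 85 mm apart centre to centre along the dark display board (150 x 470 mm, 12 mm thick, whose long side runs roughly along world y). Origin: centre of the pad's underside, on the board's top 12 mm above the table; a plate rests 3 mm above it
- red_block: fixed red block, 110 mm (x, across the board) x 30 mm (y) x 22 mm high, on the display board at one end of the row of pads, its centre 80 mm beyond the centre of the end pad; it may be at either end, and an equal white block stands at the other end. Origin: centre of its underside, 12 mm above the table
Things that resemble listed ones, but are neither listed nor needed, are in the scene too. Leave any green look-alike of the plate_80 alone. What is shaped like the plate_100 but green is not meant.

How it is judged:
At the end, for the whole second after the job is handed in: From the red block outwards the pads carry the 120, 100, 80 and 60 mm plates: each centre within 14 mm of its pad's centre, length within 0.21 rad of the pad's, resting on the pad (underside less than 8 mm above the pad's underside), carved face up within 0.12 rad, and still (angle between each of plate_120, plate_100, plate_80, plate_60's own z axis and vertical below 0.12 rad and linear speed of each of plate_120, plate_100, plate_80, plate_60 below 0.02 m/s and angular speed of each of plate_120, plate_100, plate_80, plate_60 below 0.2 rad/s and ((horizontal distance between red_block and pad_1 below 0.17 m and horizontal distance between plate_120 and pad_1 below 0.014 m and angle between the x axis of plate_120 and the x axis of pad_1, either way round below 0.21 rad and z of plate_120 in the frame of pad_1 below 0.008 m and horizontal distance between plate_100 and pad_2 below 0.014 m and angle between the x axis of plate_100 and the x axis of pad_2, either way round below 0.21 rad and z of plate_100 in the frame of pad_2 below 0.008 m and horizontal distance between plate_80 and pad_3 below 0.014 m and angle between the x axis of plate_80 and the x axis of pad_3, either way round below 0.21 rad and z of plate_80 in the frame of pad_3 below 0.008 m and horizontal distance between plate_60 and pad_4 below 0.014 m and angle between the x axis of plate_60 and the x axis of pad_4, either way round below 0.21 rad and z of plate_60 in the frame of pad_4 below 0.008 m) or (horizontal distance between red_block and pad_1 above 0.17 m and horizontal distance between plate_120 and pad_4 below 0.014 m and angle between the x axis of plate_120 and the x axis of pad_4, either way round below 0.21 rad and z of plate_120 in the frame of pad_4 below 0.008 m and horizontal distance between plate_100 and pad_3 below 0.014 m and angle between the x axis of plate_100 and the x axis of pad_3, either way round below 0.21 rad and z of plate_100 in the frame of pad_3 below 0.008 m and horizontal distance between plate_80 and pad_2 below 0.014 m and angle between the x axis of plate_80 and the x axis of pad_2, either way round below 0.21 rad and z of plate_80 in the frame of pad_2 below 0.008 m and horizontal distance between plate_60 and pad_1 below 0.014 m and angle between the x axis of plate_60 and the x axis of pad_1, either way round below 0.21 rad and z of plate_60 in the frame of pad_1 below 0.008 m))); the robot touches nothing.
It also fails if it takes over 99 s, if anything falls off the work surface, if the arm or the gripper's body presses on something with over 40 N, if the wrist force passes 120 N, or if a joint passes its speed limit or range.

ROBOT

A 6-joint arm with a two-finger parallel gripper is mounted at the origin on the work surface. World frame = base frame: x ahead of the robot, y to its left, z up, the work surface at z = 0. Lengths are in m, angles in rad, forces in N, time in s.
With the tool pointing down it reaches from about 0.3 to 0.875 m from the base axis. Payload 6.4 kg.
Tool frame: the origin (TCP) lies between the finger pads; the fingertips stand ctrl.tip_extent ahead of it and the grasp point (between the pads) is the TCP (ctrl.tip_extent is the distance from the TCP to the fingertips, in m); z points along the fingers, y is the line along which they close (so a half turn about z gives the same grasp; the last joint's range is limited). The gripper opens to 85 mm and grips with 20 to 120 N. Pads are 22 mm wide; open, the fingers measure 114 mm over their backs; the gripper's body (76 mm by 85 mm) begins 54 mm behind the grasp point. The pads swing forward as they close: fully open they stand 13 mm farther back than shut.
Start: joints at [-1.404, 0.181, 1.607, -0, 1.354, -0.206], TCP at [0.209, -0.536, 0.214] pointing down, gripper open.
Joint ranges: [-2.99, 2.99], [-0.89, 2.07], [0.3, 2.58], [-1.14, 4.28], [0, 2.63], [-3.12, 3.12]. Speed limits (rad/s): [2.57, 2.57, 3.01, 3.14, 3.14, 3.14].

INTERFACE

Orientations are given as a unit quaternion [w, x, y, z].
In Python, from bench import ctrl gives the robot as it stands.
- The arm moves only by the tool send_rows, never from a script. Its arguments are lists of equal length, an entry for each row: "dr": the turn, a rotation vector about the tool's x, y, z in units of 6 degrees (1.0 is 6 degrees), a list of three; "xyz": the shift along the tool's x, y, z in cm, a list of three; "jaw": the opening in per cent of the stroke, from 0 (shut) to 100 (fully open). In form: {"dr": [[wx, wy, wz], ...], "xyz": [[dx, dy, dz], ...], "jaw": [jaw, ...]}. A call has exactly 8 rows; each row is the pose to reach, as a shift and turn from the pose commanded when the call began, along the tool's axes at that moment; what a row does not reach only later rows make up. A row lasts 1/8 s, in which the tool goes at most 62.5 mm and 10.7 degrees, less where a joint would pass 70% of its speed; a pose out of reach is approached as far as the arm can. A call with a gripper value outside its range is refused whole. The fingers move at their own pace and stop on an object; the grip force is fixed at half the most. Time passes only in rows, so rows that repeat a pose let the fingers close, or fill a call up. It gives the time, the measured TCP pose, the force, the opening and the grip force at its end, in the units of the state.
- ctrl.get_obs(): the state, without advancing time (a new reading comes with each control period).
- ctrl.camera(name): name is "scene" or "side" or "wrist"; returns the picture (420x560x3 uint8, red, green, blue); there is no depth.
- ctrl.calibration(name): a dict with "camera_matrix" (3x3 intrinsics, pixels), "world_from_camera" (4x4, takes a point from camera to world coordinates). Camera axes: x right, y up, looking along -z (the intrinsics and any distortion apply to the point x, -y, -z); pixel columns grow to the right and rows downward; lengths in m; the calibration is good to about 2 mm. A picture is of the moment at which its call begins: read the wrist's pose just before it. calibration takes no time and is no camera call; for the wrist camera it gives the pose at the moment of the call.
- ctrl.hand_in(): hands the job in; it is judged then, once.
The state is a dict: "time_s": time; "q": joint angles; "dq": joint speeds; "joint_efforts": joint torques, N m; "eef_pos": TCP position; "eef_rot": TCP orientation; "wrist_force": force on the tool from outside, world axes, zero at the start; "torque": the same for the moment, N m; "opening": opening from 0.0 (shut) to 1.0 (fully open); "grasp_force": force on a finger pad.
Only numpy, scipy, OpenCV 4.12 (cv2) and the standard library are available. Lean on these libraries where they do the work, as an engineer would, in place of code of your own. Each camera call takes 0.05 s, during which the arm holds its last target. There are 200 camera calls.

## Working session

There is one attempt and no reset: what is moved stays moved. The work goes in short steps, Python scripts to look and compute and a tool call to move; the robot and the scene stay as the last step left them, time stands still between calls to the robot, and variables do not carry over. Pictures are saved under pics/ and viewed, at most 14 in all, crops included, and the job is handed in when it is done.

Besides the shell and the picture viewer there is one more tool, called after "Request:" as name(argument=value, ...) on one line, values as JSON. send_rows: Moves the arm, as the interface text tells. Its arguments: {"type":"object","properties":{"dr":{"type":"array","items":{"type":"array","items":{"type":"number"}}},"xyz":{"type":"array","items":{"type":"array","items":{"type":"number"}}},"jaw":{"type":"array","items":{"type":"number"}}},"required":["dr","xyz","jaw"]}

```bash
ls; mkdir -p pics
python3 - <<'E'
from bench import ctrl
import cv2
o=ctrl.get_obs(); print(o, ctrl.tip_extent)
for n in("scene","side"):
    cv2.imwrite(f"pics/{n}0.png",ctrl.camera(n)[:,:,::-1]); print(ctrl.calibration(n))
print(ctrl.calibration("wrist"))
E
```

```text
pics
{'time_s': 0.0, 'q': array([-1.40427582e+00,  1.81516897e-01,  1.60800288e+00,  1.21787822e-05,
        1.35377535e+00, -2.06265609e-01]), 'dq': array([-4.93937367e-05,  1.28528196e-03, -1.69350514e-04,  4.26964582e-05,
        7.87011348e-04, -1.27069956e-03]), 'joint_efforts': array([-3.57922709e-04, -4.44878340e+01, -3.51336980e+01, -3.16491769e-04,
        9.06698930e-03,  4.28257323e-06]), 'eef_pos': array([ 0.20936397, -0.53491928,  0.21320022]), 'eef_rot': array([-8.50950331e-04,  9.82678937e-01,  1.85314279e-01,  2.28593917e-05]), 'wrist_force': array([ 0.0207085 , -0.30016669,  0.03827086]), 'torque': array([-0.03070294,  0.00103262,  0.01210633]), 'grasp_force': 0.0, 'opening': 1.0020322579742234} 0.019
{'camera_matrix': array([[387.3806938 ,   0.        , 281.85115493],
       [  0.        , 387.3806938 , 206.32056034],
       [  0.        ,   0.        ,   1.        ]]), 'world_from_camera': array([[-0.66749596, -0.5580037 ,  0.49303247,  1.04292499],
       [ 0.74456967, -0.49300552,  0.4500684 ,  0.47637112],
       [-0.0080721 ,  0.66751586,  0.74455182,  0.833636
[... 247 characters left out ...]
_from_camera': array([[-0.93016137,  0.26405233, -0.25510037,  0.22887091],
       [-0.36712089, -0.67780363,  0.63702786,  0.69249701],
       [-0.00469926,  0.68619138,  0.72740588,  0.85460636],
       [ 0.        ,  0.        ,  0.        ,  1.        ]])}
{'camera_matrix': array([[365.93131961,   0.        , 282.93944372],
       [  0.        , 365.93131961, 207.4252833 ],
       [  0.        ,   0.        ,   1.        ]]), 'world_from_camera': array([[ 0.36530168,  0.89344856,  0.26135103,  0.27680137],
       [-0.930888  ,  0.35105733,  0.10102612, -0.50882628],
       [-0.00148755, -0.28019355,  0.95994237,  0.37354922],
       [ 0.        ,  0.        ,  0.        ,  1.        ]])}
```

View pics/scene0.png

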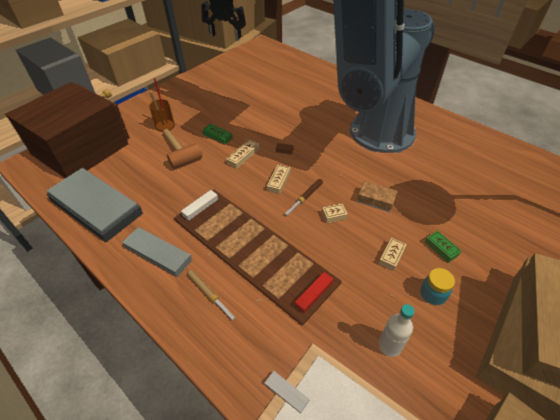

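View pics/side0.png

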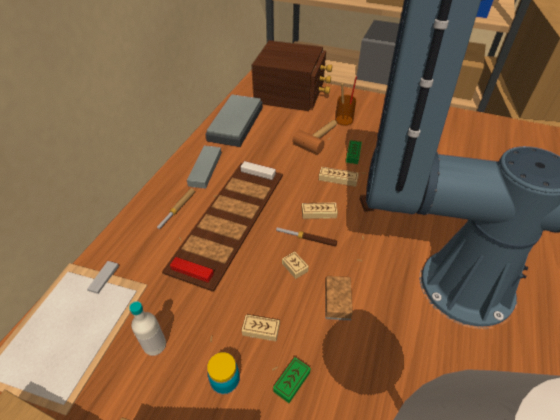

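The red block is at the +y end (scene pixel 314,292), so pad_1 takes plate_120. The plates are at scene (242,153), (279,178), (335,212) and (393,252). The green look-alikes are at (217,133) and (443,245). Next I'll rectify both views to the plate-top plane.

```bash
cat > h.py <<'E'
import numpy as np, cv2
def project(c,P):
    K=c["camera_matrix"];T=np.linalg.inv(c["world_from_camera"])
    p=np.atleast_2d(P)@T[:3,:3].T+T[:3,3]
    p=p*[1,-1,-1]; q=p@K.T
    return q[:,:2]/q[:,2:]
# top view: column = -y from y1, row = -x from x1
def topview(img,c,z,x0,x1,y0,y1,s):
    w,h=int((y1-y0)/s),int((x1-x0)/s)
    px=np.float32([[0,0],[w,0],[w,h],[0,h]])
    W=np.array([[x1,y1,z],[x1,y0,z],[x0,y0,z],[x0,y1,z]])
    H=cv2.getPerspectiveTransform(np.float32(project(c,W)),px)
    return cv2.warpPerspective(img,H,(w,h))
def rects(top,x1,y1,s,amin=1200e-6,amax=7000e-6):
    hsv=cv2.cvtColor(top,cv2.COLOR_RGB2HSV)
    m=cv2.inRange(hsv,(10,30,150),(35,135,255))
    m=cv2.morphologyEx(m,cv2.MORPH_CLOSE,np.ones((int(.012/s),)*2))
    m=cv2.morphologyEx(m,cv2.MORPH_OPEN,np.ones((int(.012/s),)*2))
    out=[]
    for k in cv2.findContours(m,cv2.RETR_EXTERNAL,cv2.CHAIN_APPROX_NONE)[0]:
        if not amin<cv2.contourArea(k)*s*s<amax: continue
        (u,v),(a,b),_=r=cv2.minAreaRect(k)
        B=cv2.boxPoints(r); B=np.c_[x1-B[:,1]*s,y1-B[:,0]*s]
        e=[B[1]-B[0],B[2]-B[1]]; e=max(e,key=np.linalg.norm)
        yaw=np.degrees(np.arctan2(e[1],e[0]))%180
        out.append((x1-v*s,y1-u*s,max(a,b)*s,min(a,b)*s,yaw))
    return m,out
E
python3 - <<'E'
from bench import ctrl
from h import *
for n in("scene","side"):
    c=ctrl.calibration(n); t=topview(cv2.imread(f"pics/{n}0.png")[:,:,::-1],c,.024,.15,.8,-.55,.45,.00125)
    cv2.imwrite(f"pics/{n}_top.png",t[:,:,::-1])
    m,r=rects(t,.8,.45,.00125)
    for x in r: print(n,np.round(x,3))
E
```

```text
scene [4.23000e-01 1.09000e-01 6.10000e-02 4.90000e-02 1.46768e+02]
scene [ 0.425 -0.26   0.094  0.06   5.572]
scene [ 0.421 -0.1    0.102  0.049 23.552]
scene [ 0.434  0.301  0.081  0.044 11.31 ]
scene [0.601 0.432 0.056 0.036 0.   ]
scene [ 0.651 -0.195  0.111  0.045  0.   ]
side [4.18000e-01 1.10000e-01 7.00000e-02 4.60000e-02 1.53435e+02]
side [ 0.423 -0.257  0.091  0.063  7.496]
side [ 0.418 -0.095  0.1    0.06  21.161]
side [ 0.432  0.304  0.081  0.051 10.713]
side [6.63000e-01 4.18000e-01 1.14000e-01 5.20000e-02 1.30815e+02]
side [ 6.60000e-01 -1.98000e-01  1.13000e-01  4.90000e-02  1.79105e+02]
```

View pics/scene_top.png

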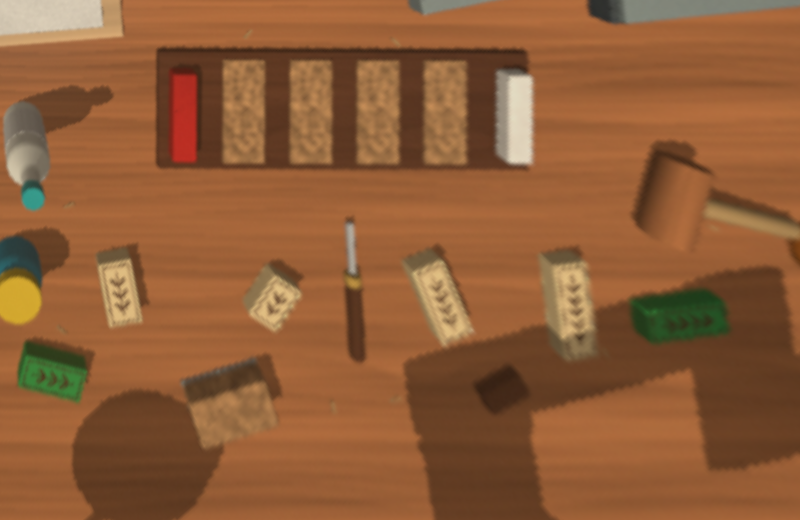

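The top view shows plate_120 at (568,305) px, partly in shadow, plate_100 at (438,297), plate_60 at (273,297) and plate_80 at (120,290). The pads are centred near row 112, at columns 243, 311, 378 and 445.

```bash
cat >> h.py <<'E'
def pose(o):
    w,x,y,z=o["eef_rot"]
    return np.array(o["eef_pos"]),np.degrees(np.arctan2(2*(x*y+w*z),1-2*(y*y+z*z)))
def go(o,x,y,z,yaw):
    from scipy.spatial.transform import Rotation as R
    p,_=pose(o); q=R.from_quat(np.roll(o["eef_rot"],-1))
    yaw=np.radians(yaw); T=R.from_matrix([[np.cos(yaw),np.sin(yaw),0],[np.sin(yaw),-np.cos(yaw),0],[0,0,-1]])
    print("dr",np.round((q.inv()*T).as_rotvec(degrees=True)/6,2),"xyz",np.round(q.inv().apply(np.array([x,y,z])-p)*100,2))
def look(ctrl,z=.024,hw=.12,name=None):
    o=ctrl.get_obs(); c=ctrl.calibration("wrist"); im=ctrl.camera("wrist"); p,yaw=pose(o)
    print("t",round(o["time_s"],2),"tcp",np.round(p,4),"yaw",round(yaw,1))
    t=topview(im,c,z,p[0]-hw,p[0]+hw,p[1]-hw,p[1]+hw,.0005)
    if name: cv2.imwrite(f"pics/{name}.png",t[:,:,::-1])
    for r in rects(t,p[0]+hw,p[1]+hw,.0005)[1]: print(np.round(r,3))
    return o
E
python3 - <<'E'
from bench import ctrl
from h import *
for n in("scene","side"):
    c=ctrl.calibration(n); im=cv2.imread(f"pics/{n}0.png")[:,:,::-1].copy()
    t=topview(im,c,.015,.55,.77,-.2,.22,.001)
    g=cv2.cvtColor(t,cv2.COLOR_RGB2HSV)
    m=cv2.inRange(g,(8,60,120),(25,190,255)); m=cv2.morphologyEx(m,cv2.MORPH_CLOSE,np.ones((7,7)));m=cv2.morphologyEx(m,cv2.MORPH_OPEN,np.ones((15,15)))
    for k in cv2.findContours(m,0,cv2.CHAIN_APPROX_NONE)[0]:
        if cv2.contourArea(k)>3000:
            (u,v),s,a=cv2.minAreaRect(k); print(n,round(.77-v*.001,4),round(.22-u*.001,4),s,a)
go(ctrl.get_obs(),.425,-.26,.2,5)
E
```

```text
scene 0.637 0.0105 (170.0, 419.0) 90.0
scene 0.7535 0.0105 (418.99993896484375, 32.99999237060547) -0.0
side 0.5645 0.0105 (25.0, 419.0) 90.0
side 0.6805 0.0105 (418.99993896484375, 178.99996948242188) 0.0
dr [-0.01 -0.    2.73] xyz [ 30.1  -17.75   1.36]
```

Request:
send_rows(dr=[[0, 0, 0.5], [0, 0, 1], [0, 0, 1.5], [0, 0, 2], [0, 0, 2.7], [0, 0, 2.7], [0, 0, 2.7], [0, 0, 2.7]], xyz=[[5, -3, 0.2], [10, -6, 0.5], [15, -9, 0.7], [20, -12, 1], [25, -15, 1.2], [30, -17.7, 1.4], [30, -17.7, 1.4], [30, -17.7, 1.4]], jaw=[100, 100, 100, 100, 100, 100, 100, 100])

```text
time_s: 1.1
eef_pos: [0.4241, -0.2614, 0.1998]
eef_rot: [-0.0, 0.999, 0.046, -0.0]
wrist_force: [-0.5, -0.3, 0.6]
opening: 0.997
grasp_force: 0.0
```

Run:
```python
from bench import ctrl
from h import *
o=look(ctrl,name="w120")
```

```text
t 1.1 tcp [ 0.4241 -0.2614  0.1998] yaw 5.2
[ 0.412 -0.272  0.121  0.043  6.875]
```

View pics/w120.png

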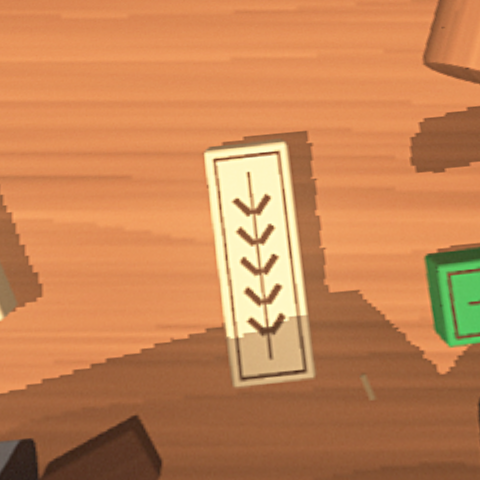

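The plate is clean at (.412, -.272), 121 mm long, yaw 6.9°. Descend and grip.

Request:
send_rows(dr=[[0, 0, -0.28], [0, 0, -0.28], [0, 0, -0.28], [0, 0, -0.28], [0, 0, -0.28], [0, 0, -0.28], [0, 0, -0.28], [0, 0, -0.28]], xyz=[[-1.3, 0.95, 5], [-1.3, 0.95, 10], [-1.3, 0.95, 14], [-1.3, 0.95, 17], [-1.3, 0.95, 17.8], [-1.3, 0.95, 17.8], [-1.3, 0.95, 17.8], [-1.3, 0.95, 17.8]], jaw=[75, 75, 75, 75, 75, 75, 30, 30])

```text
time_s: 2.15
eef_pos: [0.413, -0.2729, 0.0234]
eef_rot: [0.001, 0.998, 0.06, 0.001]
wrist_force: [0.2, 0.1, 0.1]
opening: 0.331
grasp_force: 0.0
```

Request:
send_rows(dr=[[0, 0, 0], [0, 0, 0], [0, 0, 0], [0, 0, 0], [0, 0, 0], [0, 0, 0], [0, 0, 0], [0, 0, 0]], xyz=[[0, 0, 0], [0, 0, 0], [0, 0, 0], [0, 0, -2], [0, 0, -6], [0, 0, -11], [0, 0, -16], [0, 0, -16]], jaw=[30, 30, 30, 30, 30, 30, 30, 30])

```text
time_s: 3.15
eef_pos: [0.4145, -0.2743, 0.1868]
eef_rot: [0.004, 0.998, 0.06, 0.003]
wrist_force: [0.2, -0.4, -0.5]
opening: 0.3
grasp_force: 0.0
```

Run:
```python
from bench import ctrl
from h import *
o=ctrl.get_obs();print(o["grasp_force"],o["opening"]);go(o,.64,.05,.19,0)
```

```text
0.0 0.2997827072090648
dr [ 0.07 -0.06  1.14] xyz [ 26.26 -29.5   -0.4 ]
```

Run:
```python
from bench import ctrl
from h import *
o=look(ctrl)
cv2.imwrite("pics/w2.png",ctrl.camera("wrist")[:,:,::-1])
```

```text
t 3.15 tcp [ 0.4145 -0.2743  0.1868] yaw 6.9
[ 0.411 -0.272  0.12   0.043  7.052]
```

View pics/w2.png

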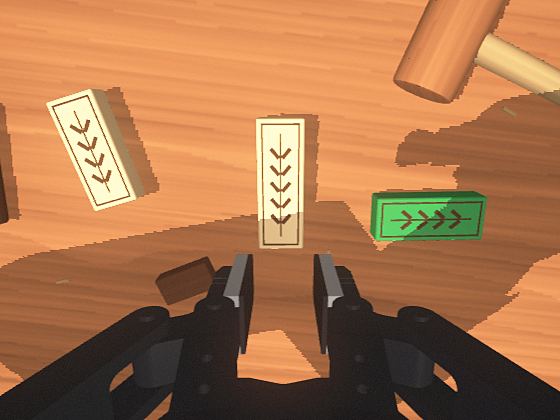

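The plate was not moved. A jaw value of 30 evidently leaves a gap about as wide as the plate, so I'll regrasp with jaw 0.

Request:
send_rows(dr=[[0, 0, 0], [0, 0, 0], [0, 0, 0], [0, 0, 0], [0, 0, 0], [0, 0, 0], [0, 0, 0], [0, 0, 0]], xyz=[[-0.2, -0.2, 5], [-0.2, -0.2, 10], [-0.2, -0.2, 14], [-0.2, -0.2, 16.4], [-0.2, -0.2, 16.4], [-0.2, -0.2, 16.4], [-0.2, -0.2, 16.4], [-0.2, -0.2, 16.4]], jaw=[75, 75, 75, 75, 75, 0, 0, 0])

```text
time_s: 4.25
eef_pos: [0.4106, -0.2709, 0.0191]
eef_rot: [0.001, 0.998, 0.06, 0.001]
wrist_force: [0.6, -0.6, -0.0]
opening: 0.11
grasp_force: 0.0
```

Request:
send_rows(dr=[[0, 0, 0], [0, 0, 0], [0, 0, 0], [0, 0, 0], [0, 0, 0], [0, 0, 0], [0, 0, 0], [0, 0, 0]], xyz=[[0, 0, 0], [0, 0, 0], [0, 0, 0], [0, 0, -2], [0, 0, -6], [0, 0, -11], [0, 0, -16.4], [0, 0, -16.4]], jaw=[0, 0, 0, 0, 0, 0, 0, 0])

```text
time_s: 5.25
eef_pos: [0.4124, -0.2727, 0.1871]
eef_rot: [0.004, 0.998, 0.06, 0.003]
wrist_force: [-0.7, -0.2, -0.0]
opening: 0.001
grasp_force: 0.0
```

Run:
```python
from bench import ctrl
from h import *
o=ctrl.get_obs();print(o["grasp_force"],o["opening"]);go(o,.62,.06,.19,0);go(o,.66,.1456,.19,0)
```

```text
0.0 0.0006136542737455422
dr [ 0.07 -0.06  1.14] xyz [ 24.58 -30.56  -0.39]
dr [ 0.07 -0.06  1.14] xyz [ 29.57 -38.58  -0.43]
```

Run:
```python
from bench import ctrl
from h import *
o=look(ctrl)
c=ctrl.calibration("wrist");p,_=pose(o)
print(project(c,[p,p-[0,0,.019],p+[0,0,.054]]))
im=ctrl.camera("wrist");s=ctrl.camera("scene")
cv2.imwrite("pics/w3.png",np.hstack([im[150:,150:420],cv2.resize(s[100:260,150:430],None,fx=1.7,fy=1.7)[:270]])[:,:,::-1])
```

```text
t 5.25 tcp [ 0.4124 -0.2727  0.1871] yaw 6.9
[ 0.41  -0.272  0.122  0.043  7.028]
[[286.62877773 259.14731403]
 [286.11949902 243.96548786]
 [288.927553   327.67483462]]
```

View pics/w3.png

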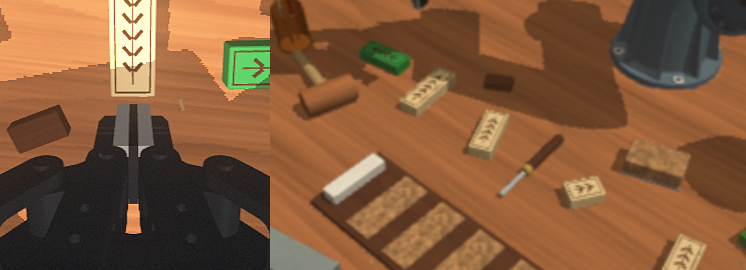

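Request:
send_rows(dr=[[0, 0, 0], [0, 0, 0], [0, 0, 0], [0, 0, 0], [0, 0, 0], [0, 0, 0], [0, 0, 0], [0, 0, 0]], xyz=[[-0.2, 0, 0], [-0.2, 0, 5], [-0.2, 0, 10], [-0.2, 0, 14], [-0.2, 0, 16.4], [-0.2, 0, 16.4], [-0.2, 0, 16.4], [-0.2, 0, 16.4]], jaw=[75, 75, 75, 75, 75, 75, 75, 75])

```text
time_s: 6.4
eef_pos: [0.4088, -0.2713, 0.0193]
eef_rot: [0.001, 0.998, 0.06, 0.001]
wrist_force: [-0.0, -0.4, 0.9]
opening: 0.751
grasp_force: 0.0
```

Run:
```python
from bench import ctrl
from h import *
o=ctrl.get_obs();print(o["eef_pos"],o["opening"]);p=o["eef_pos"]
im=ctrl.camera("wrist");s=ctrl.camera("scene");d=ctrl.camera("side")
out=[]
for n,i in(("scene",s),("side",d)):
    u,v=project(ctrl.calibration(n),p)[0].astype(int); print(n,u,v)
    i=i.copy(); cv2.circle(i,(u,v),2,(255,0,0),1); i=i[max(v-70,0):v+70,u-70:u+70]; out.append(cv2.resize(i,(280,280)))
out.append(im[140:,140:380])
cv2.imwrite("pics/w4.png",np.hstack(out)[:,:,::-1])
```

```text
[ 0.40880687 -0.27128187  0.01927235] 0.750567516336691
scene 242 151
side 338 174
```

View pics/w4.png

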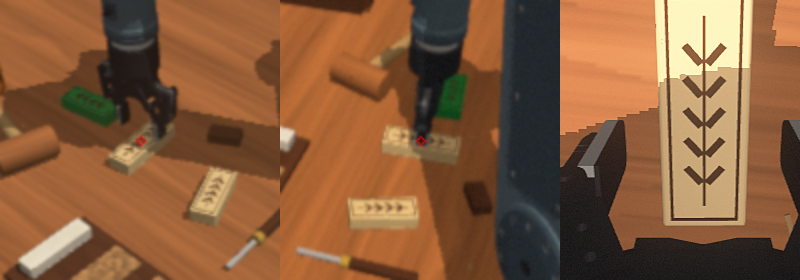

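The wrist image shows the fingertips about 35 mm higher than the reported TCP implies: they straddle the plate but stay above it. I'll go lower carefully while watching the force.

Request:
send_rows(dr=[[0, 0, 0], [0, 0, 0], [0, 0, 0], [0, 0, 0], [0, 0, 0], [0, 0, 0], [0, 0, 0], [0, 0, 0]], xyz=[[0.2, 0, 1], [0.2, 0, 2], [0.2, 0, 2.5], [0.2, 0, 3], [0.2, 0, 3.4], [0.2, 0, 3.4], [0.2, 0, 3.4], [0.2, 0, 3.4]], jaw=[75, 75, 75, 75, 75, 75, 75, 75])

```text
time_s: 7.55
eef_pos: [0.4102, -0.2704, -0.0157]
eef_rot: [0.0, 0.998, 0.06, 0.0]
wrist_force: [-0.1, -1.2, 0.1]
opening: 0.753
grasp_force: 0.0
```

Request:
send_rows(dr=[[0, 0, 0], [0, 0, 0], [0, 0, 0], [0, 0, 0], [0, 0, 0], [0, 0, 0], [0, 0, 0], [0, 0, 0]], xyz=[[0, 0, 0], [0, 0, 0], [0, 0, 0], [0, 0, 0], [0, 0, 0], [0, 0, -0.5], [0, 0, -1], [0, 0, -1]], jaw=[0, 0, 0, 0, 0, 0, 0, 0])

```text
time_s: 8.55
eef_pos: [0.4102, -0.2705, -0.0055]
eef_rot: [0.0, 0.998, 0.06, 0.0]
wrist_force: [-0.6, 0.5, -0.1]
opening: 0.479
grasp_force: 60.9
```

Run:
```python
from bench import ctrl
from h import *
o=ctrl.get_obs();print(o["grasp_force"],o["opening"],o["eef_pos"])
cv2.imwrite("pics/w5.png",np.hstack([ctrl.camera("wrist")[100:400,140:440],cv2.resize(ctrl.camera("side")[100:220,280:440],(400,300))])[:,:,::-1])
```

```text
60.93338370323181 0.478929742944481 [ 0.41022291 -0.27046982 -0.00553123]
```

View pics/w5.png

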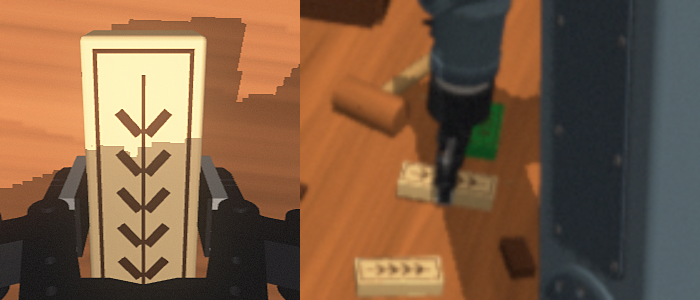

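Request:
send_rows(dr=[[0, 0, 0], [0, 0, 0], [0, 0, 0.4], [0, 0, 0.8], [0, 0, 1.15], [0, 0, 1.15], [0, 0, 1.15], [0, 0, 1.15]], xyz=[[0, 0, -4], [0, 0, -9], [3, -4, -12], [6, -9, -14], [9, -14, -16], [12, -19, -18], [15, -23.5, -20], [17.4, -27.1, -20]], jaw=[0, 0, 0, 0, 0, 0, 0, 0])

```text
time_s: 9.65
eef_pos: [0.5523, 0.0215, 0.196]
eef_rot: [0.0, 1.0, 0.0, 0.002]
wrist_force: [-0.4, -0.5, -0.6]
opening: 0.48
grasp_force: 61.1
```

```bash
cat >> h.py <<'E'
def wtop(ctrl,z,x0,x1,y0,y1,s,name):
    o=ctrl.get_obs(); c=ctrl.calibration("wrist"); t=topview(ctrl.camera("wrist"),c,z,x0,x1,y0,y1,s)
    cv2.imwrite(f"pics/{name}.png",t[:,:,::-1]); print(np.round(pose(o)[0],4),pose(o)[1]); return o,t
E
python3 - <<'E'
from bench import ctrl
from h import *
wtop(ctrl,.015,.55,.80,-.25,.27,.0008,"pads")
E
```

```text
[0.5523 0.0215 0.196 ] 0.012190670135872815
```

View pics/pads.png

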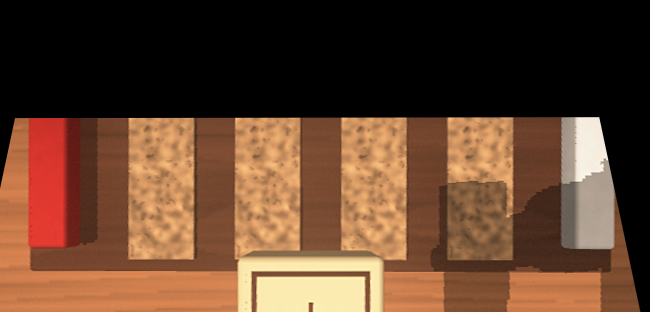

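Pads measured: x centre ≈ .657, y ≈ .141, .056, -.0285, -.1135, yaw ≈ 0.

Request:
send_rows(dr=[[0, 0, 0], [0, 0, 0], [0, 0, 0], [0, 0, 0], [0, 0, 0], [0, 0, 0], [0, 0, 0], [0, 0, 0]], xyz=[[3.5, -4, 0], [7, -8, 2], [10.5, -12, 6], [10.5, -12, 11], [10.5, -12, 15], [10.5, -12, 17], [10.5, -12, 18], [10.5, -12, 18]], jaw=[0, 0, 0, 0, 0, 0, 0, 0])

```text
time_s: 10.7
eef_pos: [0.6562, 0.1392, 0.0147]
eef_rot: [-0.0, 1.0, -0.001, 0.0]
wrist_force: [0.2, 0.3, -1.1]
opening: 0.475
grasp_force: 61.1
```

Run:
```python
from bench import ctrl
from h import *
go(ctrl.get_obs(),.657,.141,.0,0)
```

```text
dr [-0.   -0.01 -0.01] xyz [ 0.08 -0.18  1.47]
```

Lower, release to 70 and rise.

Request:
send_rows(dr=[[0, 0, 0], [0, 0, 0], [0, 0, 0], [0, 0, 0], [0, 0, 0], [0, 0, 0], [0, 0, 0], [0, 0, 0]], xyz=[[0.1, -0.2, 0.7], [0.1, -0.2, 1.2], [0.1, -0.2, 1.45], [0.1, -0.2, 1.45], [0.1, -0.2, 1.45], [0.1, -0.2, 1.45], [0.1, -0.2, 1.45], [0.1, -0.2, 1.45]], jaw=[0, 0, 0, 0, 0, 70, 70, 70])

```text
time_s: 11.7
eef_pos: [0.6568, 0.1414, -0.0003]
eef_rot: [-0.0, 1.0, -0.001, 0.0]
wrist_force: [-0.4, -0.5, 0.1]
opening: 0.7
grasp_force: 0.0
```

Request:
send_rows(dr=[[0, 0, 0], [0, 0, 0], [0, 0, 0], [0, 0, 0], [0, 0, 0], [0, 0, 0], [0, 0, 0], [0, 0, 0]], xyz=[[0, 0, -2], [0, 0, -6], [0, 0, -11], [0, 0, -16], [-3, 0, -20], [-8, 0, -20], [-8, 0, -20], [-8, 0, -20]], jaw=[70, 70, 70, 70, 70, 70, 70, 70])

```text
time_s: 12.7
eef_pos: [0.5774, 0.1415, 0.2012]
eef_rot: [-0.0, 1.0, -0.0, 0.001]
wrist_force: [-0.4, 0.3, -0.4]
opening: 0.702
grasp_force: 0.0
```

Run:
```python
from bench import ctrl
from h import *
o,t=wtop(ctrl,.039,.55,.78,-.05,.25,.0005,"p120")
for r in rects(t,.78,.25,.0005)[1]: print(np.round(r,3))
go(o,.415,-.099,.19,22)
```

```text
[0.5774 0.1415 0.2012] -0.054368648867752056
[ 0.656 -0.018  0.12   0.048  0.   ]
[0.656 0.061 0.12  0.048 0.   ]
[0.657 0.14  0.121 0.047 0.   ]
dr [ 0.   -0.02 -3.68] xyz [-16.22  24.07   1.08]
```

View pics/p120.png

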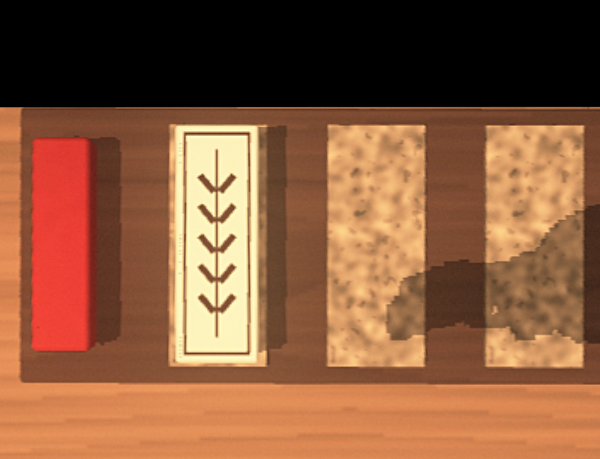

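plate_120 sits well on pad_1. Next is plate_100.

Request:
send_rows(dr=[[0, 0, -0.6], [0, 0, -1.2], [0, 0, -2], [0, 0, -2.8], [0, 0, -3.7], [0, 0, -3.7], [0, 0, -3.7], [0, 0, -3.7]], xyz=[[-3.3, 4.8, 0], [-6.6, 9.6, 0], [-9.9, 14.4, 0.3], [-13, 19.2, 0.6], [-16.2, 24, 1], [-16.2, 24, 1], [-16.2, 24, 1], [-16.2, 24, 1]], jaw=[75, 75, 75, 75, 75, 75, 75, 75])

```text
time_s: 13.75
eef_pos: [0.4154, -0.0977, 0.1899]
eef_rot: [-0.0, 0.981, 0.193, 0.0]
wrist_force: [-1.2, -1.0, -0.3]
opening: 0.749
grasp_force: 0.0
```

```bash
cat > l.py <<'E'
from bench import ctrl
from h import *
import sys
o=look(ctrl)
c=ctrl.calibration("wrist"); im=ctrl.camera("wrist"); p,_=pose(o); hw=.12
r=min(rects(topview(im,c,.024,p[0]-hw,p[0]+hw,p[1]-hw,p[1]+hw,.0005),p[0]+hw,p[1]+hw,.0005)[1],key=lambda r:np.hypot(r[0]-p[0],r[1]-p[1]))
yaw=r[4]-180 if r[4]>90 else r[4]
go(o,r[0],r[1],-.0157,yaw)
E
python3 l.py
```

```text
t 13.75 tcp [ 0.4154 -0.0977  0.1899] yaw 22.2
[ 0.422 -0.106  0.101  0.043 23.199]
dr [ 0.   -0.   -0.16] xyz [ 0.33  0.98 20.56]
```

Request:
send_rows(dr=[[0, 0, -0.16], [0, 0, -0.16], [0, 0, -0.16], [0, 0, -0.16], [0, 0, -0.16], [0, 0, -0.16], [0, 0, -0.16], [0, 0, -0.16]], xyz=[[0.3, 1, 5], [0.3, 1, 10], [0.3, 1, 14], [0.3, 1, 17], [0.3, 1, 19], [0.3, 1, 20.5], [0.3, 1, 20.5], [0.3, 1, 20.5]], jaw=[75, 75, 75, 75, 75, 75, 75, 0])

```text
time_s: 14.85
eef_pos: [0.4217, -0.1066, -0.0148]
eef_rot: [0.0, 0.98, 0.2, 0.0]
wrist_force: [0.1, 0.2, -0.1]
opening: 0.556
grasp_force: 0.0
```

Request:
send_rows(dr=[[0, 0, 0], [0, 0, 0], [0, 0, 0], [0, 0, 0], [0, 0, 0], [0, 0, 0], [0, 0, 0], [0, 0, 0]], xyz=[[0, 0, 0], [0, 0, 0], [0, 0, 0], [0, 0, -2], [0, 0, -5], [0, 0, -9], [0, 0, -12], [0, 0, -12]], jaw=[0, 0, 0, 0, 0, 0, 0, 0])

```text
time_s: 15.85
eef_pos: [0.4228, -0.1075, 0.1071]
eef_rot: [0.002, 0.98, 0.2, 0.002]
wrist_force: [-1.1, 0.2, -0.5]
opening: 0.479
grasp_force: 60.8
```

Run:
```python
from bench import ctrl
from h import *
go(ctrl.get_obs(),.657,.056,.1,0)
```

```text
dr [ 0.04 -0.04  3.85] xyz [27.96 -5.86  0.78]
```

Request:
send_rows(dr=[[0, 0, 0.7], [0, 0, 1.5], [0, 0, 2.3], [0, 0, 3.1], [0, 0, 3.85], [0, 0, 3.85], [0, 0, 3.85], [0, 0, 3.85]], xyz=[[5.6, -1.2, 0], [11.2, -2.4, 0], [16.8, -3.6, 0], [22.4, -4.8, 0], [28, -5.9, 0.8], [28, -5.9, 4], [28, -5.9, 7.5], [28, -5.9, 7.5]], jaw=[0, 0, 0, 0, 0, 0, 0, 0])

```text
time_s: 16.85
eef_pos: [0.651, 0.0581, 0.0242]
eef_rot: [-0.0, 1.0, 0.0, -0.005]
wrist_force: [0.4, -0.0, 0.0]
opening: 0.483
grasp_force: 60.8
```

Run:
```python
from bench import ctrl
from h import *
o=ctrl.get_obs();print(o["eef_pos"],o["opening"]);go(o,.657,.056,.0005,0)
```

```text
[0.65101052 0.05810291 0.02419072] 0.48340727593449656
dr [-0.01  0.09  0.  ] xyz [0.62 0.21 2.36]
```

Request:
send_rows(dr=[[0, 0, 0], [0, 0, 0], [0, 0, 0], [0, 0, 0], [0, 0, 0], [0, 0, 0], [0, 0, 0], [0, 0, 0]], xyz=[[0.2, 0.15, 0], [0.2, 0.15, 0], [0.2, 0.15, 0.8], [0.2, 0.15, 1.5], [0.2, 0.15, 1.8], [0.2, 0.15, 1.8], [0.2, 0.15, 1.8], [0.2, 0.15, 1.8]], jaw=[0, 0, 0, 0, 0, 0, 0, 0])

```text
time_s: 17.85
eef_pos: [0.6576, 0.0562, 0.0119]
eef_rot: [0.0, 1.0, 0.0, 0.0]
wrist_force: [-0.1, 0.2, 0.3]
opening: 0.476
grasp_force: 60.8
```

Run:
```python
from bench import ctrl
from h import *
o=ctrl.get_obs();print(o["eef_pos"],o["opening"]);go(o,.657,.056,.0005,0)
```

```text
[0.65758166 0.0561533  0.01185401] 0.47646943857267593
dr [ 0. -0.  0.] xyz [-0.06  0.02  1.14]
```

Request:
send_rows(dr=[[0, 0, 0], [0, 0, 0], [0, 0, 0], [0, 0, 0], [0, 0, 0], [0, 0, 0], [0, 0, 0], [0, 0, 0]], xyz=[[0, 0, 0.6], [0, 0, 1], [0, 0, 1.15], [0, 0, 1.15], [0, 0, 1.15], [0, 0, 1.15], [0, 0, 1.15], [0, 0, 1.15]], jaw=[0, 0, 0, 0, 0, 70, 70, 70])

```text
time_s: 18.85
eef_pos: [0.6572, 0.0561, -0.0002]
eef_rot: [-0.0, 1.0, -0.0, -0.0]
wrist_force: [-0.7, 0.2, -0.3]
opening: 0.705
grasp_force: 0.0
```

Request:
send_rows(dr=[[0, 0, 0], [0, 0, 0], [0, 0, 0], [0, 0, 0], [0, 0, 0], [0, 0, 0], [0, 0, 0], [0, 0, 0]], xyz=[[0, 0, -2], [0, 0, -6], [0, 0, -11], [0, 0, -16], [-3, 0, -20], [-8, 0, -20], [-8, 0, -20], [-8, 0, -20]], jaw=[70, 70, 70, 70, 70, 70, 70, 70])

```text
time_s: 19.85
eef_pos: [0.5783, 0.056, 0.2017]
eef_rot: [0.0, 1.0, -0.0, 0.001]
wrist_force: [0.2, 0.7, 0.6]
opening: 0.7
grasp_force: 0.0
```

Run:
```python
from bench import ctrl
from h import *
o,t=wtop(ctrl,.039,.55,.78,-.05,.25,.0005,"p100")
go(o,.434,.302,.19,11)
```

```text
[0.5783 0.056  0.2017] -0.006162286486890012
dr [ 0.01 -0.03 -1.83] xyz [-14.43 -24.6    1.12]
```

View pics/p100.png

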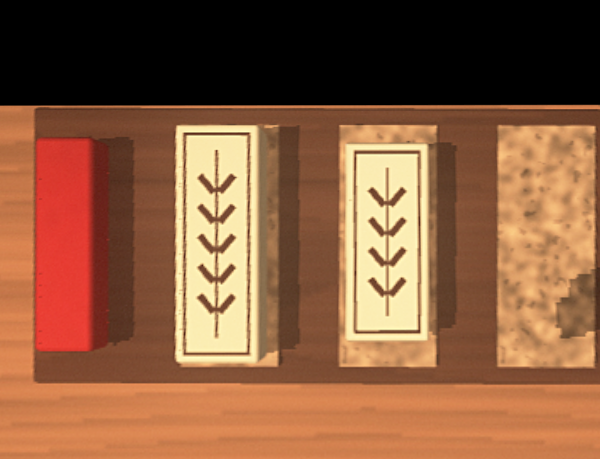

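plate_100 is centred on pad_2. Next is plate_80.

Request:
send_rows(dr=[[0, 0, -0.3], [0, 0, -0.7], [0, 0, -1.1], [0, 0, -1.5], [0, 0, -1.83], [0, 0, -1.83], [0, 0, -1.83], [0, 0, -1.83]], xyz=[[-2.9, -4.9, 0], [-5.8, -9.8, 0], [-8.7, -14.7, 0.3], [-11.6, -19.6, 0.6], [-14.4, -24.6, 1], [-14.4, -24.6, 1], [-14.4, -24.6, 1], [-14.4, -24.6, 1]], jaw=[75, 75, 75, 75, 75, 75, 75, 75])

```text
time_s: 20.9
eef_pos: [0.4347, 0.3012, 0.1902]
eef_rot: [0.0, 0.996, 0.095, 0.0]
wrist_force: [0.3, -0.3, -0.0]
opening: 0.753
grasp_force: 0.0
```

```bash
python3 l.py
```

```text
t 20.9 tcp [0.4347 0.3012 0.1902] yaw 10.9
[ 0.434  0.299  0.081  0.043 10.739]
dr [ 0.   -0.    0.04] xyz [-0.09  0.25 20.59]
```

Request:
send_rows(dr=[[0, 0, 0], [0, 0, 0], [0, 0, 0], [0, 0, 0], [0, 0, 0], [0, 0, 0], [0, 0, 0], [0, 0, 0]], xyz=[[0, 0.2, 5], [0, 0.2, 10], [0, 0.2, 14], [0, 0.2, 17], [0, 0.2, 19], [0, 0.2, 20.5], [0, 0.2, 20.5], [0, 0.2, 20.5]], jaw=[75, 75, 75, 75, 75, 75, 75, 0])

```text
time_s: 22.0
eef_pos: [0.4346, 0.3003, -0.0141]
eef_rot: [-0.0, 0.995, 0.095, 0.001]
wrist_force: [0.3, 0.2, 0.4]
opening: 0.555
grasp_force: 0.0
```

Request:
send_rows(dr=[[0, 0, 0], [0, 0, 0], [0, 0, 0], [0, 0, 0], [0, 0, 0], [0, 0, 0], [0, 0, 0], [0, 0, 0]], xyz=[[0, 0, 0], [0, 0, 0], [0, 0, 0], [0, 0, -3], [0, 0, -8], [0, 0, -12], [0, 0, -12], [0, 0, -12]], jaw=[0, 0, 0, 0, 0, 0, 0, 0])

```text
time_s: 23.0
eef_pos: [0.4331, 0.3, 0.1045]
eef_rot: [0.0, 0.995, 0.096, -0.0]
wrist_force: [-0.5, -0.2, -1.5]
opening: 0.476
grasp_force: 61.6
```

Run:
```python
from bench import ctrl
from h import *
go(ctrl.get_obs(),.657,-.0285,.1,0)
```

```text
dr [0.   0.01 1.83] xyz [15.72 36.51  0.45]
```

Request:
send_rows(dr=[[0, 0, 0.3], [0, 0, 0.6], [0, 0, 0.9], [0, 0, 1.2], [0, 0, 1.5], [0, 0, 1.83], [0, 0, 1.83], [0, 0, 1.83]], xyz=[[2.4, 5.5, 0], [4.7, 11, 0], [7.1, 16.5, 0], [9.5, 22, 0], [11.8, 27.5, 0], [14.2, 33, 0.4], [15.7, 36.5, 1], [15.7, 36.5, 4]], jaw=[0, 0, 0, 0, 0, 0, 0, 0])

```text
time_s: 24.0
eef_pos: [0.6594, -0.0318, 0.0644]
eef_rot: [0.0, 1.0, -0.002, 0.001]
wrist_force: [0.5, 0.7, -1.1]
opening: 0.476
grasp_force: 61.6
```

Request:
send_rows(dr=[[0, 0, 0], [0, 0, 0], [0, 0, 0], [0, 0, 0], [0, 0, 0], [0, 0, 0], [0, 0, 0], [0, 0, 0]], xyz=[[0, 0, 2], [0, 0, 4], [0, 0, 4.5], [0, 0, 4.5], [0, 0, 4.5], [0, 0, 4.5], [0, 0, 4.5], [0, 0, 4.5]], jaw=[0, 0, 0, 0, 0, 0, 0, 0])

```text
time_s: 25.0
eef_pos: [0.6575, -0.0283, 0.0204]
eef_rot: [0.0, 1.0, 0.0, 0.0]
wrist_force: [0.5, -0.0, -1.0]
opening: 0.479
grasp_force: 61.6
```

Run:
```python
from bench import ctrl
from h import *
go(ctrl.get_obs(),.657,-.0285,.0008,0)
```

```text
dr [ 0. -0.  0.] xyz [-0.05  0.02  1.96]
```

Request:
send_rows(dr=[[0, 0, 0], [0, 0, 0], [0, 0, 0], [0, 0, 0], [0, 0, 0], [0, 0, 0], [0, 0, 0], [0, 0, 0]], xyz=[[0, 0, 1], [0, 0, 1.7], [0, 0, 2], [0, 0, 2], [0, 0, 2], [0, 0, 2], [0, 0, 2], [0, 0, 2]], jaw=[0, 0, 0, 0, 0, 70, 70, 70])

```text
time_s: 26.0
eef_pos: [0.6571, -0.0282, -0.0005]
eef_rot: [-0.0, 1.0, -0.0, -0.0]
wrist_force: [-0.7, 0.2, -0.2]
opening: 0.701
grasp_force: 0.0
```

Request:
send_rows(dr=[[0, 0, 0], [0, 0, 0], [0, 0, 0], [0, 0, 0], [0, 0, 0], [0, 0, 0], [0, 0, 0], [0, 0, 0]], xyz=[[0, 0, -2], [0, 0, -6], [0, 0, -11], [0, 0, -16], [-3, 0, -20], [-8, 0, -20], [-8, 0, -20], [-8, 0, -20]], jaw=[70, 70, 70, 70, 70, 70, 70, 70])

```text
time_s: 27.0
eef_pos: [0.5783, -0.0284, 0.2016]
eef_rot: [0.0, 1.0, -0.0, 0.001]
wrist_force: [-0.2, -0.2, 1.7]
opening: 0.701
grasp_force: 0.0
```

Run:
```python
from bench import ctrl
from h import *
go(ctrl.get_obs(),.417,.108,.19,-30)
```

```text
dr [-0.   -0.03  5.  ] xyz [-16.13 -13.64   1.11]
```

Request:
send_rows(dr=[[0, 0, 1], [0, 0, 2], [0, 0, 3], [0, 0, 4], [0, 0, 5], [0, 0, 5], [0, 0, 5], [0, 0, 5]], xyz=[[-3.3, -2.8, 0], [-6.6, -5.6, 0], [-9.9, -8.4, 0.3], [-13.2, -11.2, 0.6], [-16.1, -13.6, 1], [-16.1, -13.6, 1], [-16.1, -13.6, 1], [-16.1, -13.6, 1]], jaw=[75, 75, 75, 75, 75, 75, 75, 75])

```text
time_s: 28.0
eef_pos: [0.4177, 0.1072, 0.1905]
eef_rot: [-0.0, 0.966, -0.259, 0.0]
wrist_force: [1.1, 0.2, 0.2]
opening: 0.748
grasp_force: 0.0
```

```bash
python3 l.py
```

```text
t 28.0 tcp [0.4177 0.1072 0.1905] yaw -30.0
[3.13e-01 1.61e-01 9.20e-02 2.90e-02 9.00e+01]
[4.21000e-01 1.04000e-01 6.00000e-02 4.30000e-02 1.46497e+02]
dr [-0.   -0.01  0.61] xyz [ 0.43  0.14 20.62]
```

Request:
send_rows(dr=[[0, 0, 0.6], [0, 0, 0.6], [0, 0, 0.6], [0, 0, 0.6], [0, 0, 0.6], [0, 0, 0.6], [0, 0, 0.6], [0, 0, 0.6]], xyz=[[0.4, 0.1, 5], [0.4, 0.1, 10], [0.4, 0.1, 14], [0.4, 0.1, 17], [0.4, 0.1, 19], [0.4, 0.1, 20.5], [0.4, 0.1, 20.5], [0.4, 0.1, 20.5]], jaw=[75, 75, 75, 75, 75, 75, 75, 0])

```text
time_s: 29.1
eef_pos: [0.4201, 0.1048, -0.0143]
eef_rot: [-0.0, 0.957, -0.289, 0.001]
wrist_force: [0.8, -0.3, 0.3]
opening: 0.557
grasp_force: 0.0
```

Request:
send_rows(dr=[[0, 0, 0], [0, 0, 0], [0, 0, 0], [0, 0, 0], [0, 0, 0], [0, 0, 0], [0, 0, 0], [0, 0, 0]], xyz=[[0, 0, 0], [0, 0, 0], [0, 0, 0], [0, 0, -3], [0, 0, -8], [0, 0, -12], [0, 0, -12], [0, 0, -12]], jaw=[0, 0, 0, 0, 0, 0, 0, 0])

```text
time_s: 30.1
eef_pos: [0.4189, 0.1049, 0.1047]
eef_rot: [0.0, 0.957, -0.289, -0.0]
wrist_force: [-0.4, -0.1, -0.3]
opening: 0.478
grasp_force: 60.7
```

Run:
```python
from bench import ctrl
from h import *
go(ctrl.get_obs(),.657,-.1135,.1,0)
```

```text
dr [ 0.   0.  -5.6] xyz [31.92  5.02  0.46]
```

Request:
send_rows(dr=[[0, 0, -0.9], [0, 0, -1.9], [0, 0, -2.8], [0, 0, -3.8], [0, 0, -4.7], [0, 0, -5.6], [0, 0, -5.6], [0, 0, -5.6]], xyz=[[5.3, 0.8, 0], [10.6, 1.7, 0], [16, 2.5, 0], [21.3, 3.4, 0], [26.6, 4.2, 0], [31.9, 5, 0.4], [31.9, 5, 1], [31.9, 5, 4]], jaw=[0, 0, 0, 0, 0, 0, 0, 0])

```text
time_s: 31.1
eef_pos: [0.6575, -0.1135, 0.064]
eef_rot: [-0.0, 1.0, -0.001, 0.0]
wrist_force: [-1.0, 0.4, 0.0]
opening: 0.479
grasp_force: 60.6
```

Request:
send_rows(dr=[[0, 0, 0], [0, 0, 0], [0, 0, 0], [0, 0, 0], [0, 0, 0], [0, 0, 0], [0, 0, 0], [0, 0, 0]], xyz=[[0, 0, 2], [0, 0, 4], [0, 0, 4.5], [0, 0, 4.5], [0, 0, 4.5], [0, 0, 4.5], [0, 0, 4.5], [0, 0, 4.5]], jaw=[0, 0, 0, 0, 0, 0, 0, 0])

```text
time_s: 32.1
eef_pos: [0.6575, -0.1134, 0.0204]
eef_rot: [0.0, 1.0, -0.0, 0.0]
wrist_force: [0.1, 0.6, 0.1]
opening: 0.477
grasp_force: 60.7
```

Run:
```python
from bench import ctrl
from h import *
go(ctrl.get_obs(),.657,-.1135,.0008,0)
```

```text
dr [ 0. -0. -0.] xyz [-0.05  0.01  1.96]
```

Request:
send_rows(dr=[[0, 0, 0], [0, 0, 0], [0, 0, 0], [0, 0, 0], [0, 0, 0], [0, 0, 0], [0, 0, 0], [0, 0, 0]], xyz=[[0, 0, 1], [0, 0, 1.7], [0, 0, 2], [0, 0, 2], [0, 0, 2], [0, 0, 2], [0, 0, 2], [0, 0, 2]], jaw=[0, 0, 0, 0, 0, 70, 70, 70])

```text
time_s: 33.1
eef_pos: [0.6571, -0.1132, -0.0005]
eef_rot: [-0.0, 1.0, -0.0, -0.0]
wrist_force: [0.2, -0.2, 0.1]
opening: 0.698
grasp_force: 0.0
```

Request:
send_rows(dr=[[0, 0, 0], [0, 0, 0], [0, 0, 0], [0, 0, 0], [0, 0, 0], [0, 0, 0], [0, 0, 0], [0, 0, 0]], xyz=[[0, 0, -2], [0, 0, -6], [0, 0, -11], [0, 0, -16], [-3, -3, -20], [-8, -8, -22], [-10, -10, -24], [-10, -10, -24]], jaw=[70, 70, 70, 70, 70, 70, 70, 70])

```text
time_s: 34.1
eef_pos: [0.5574, -0.0116, 0.2442]
eef_rot: [0.001, 1.0, 0.001, 0.003]
wrist_force: [0.9, 0.2, -0.3]
opening: 0.699
grasp_force: 0.0
```

Run:
```python
from bench import ctrl
from h import *
wtop(ctrl,.039,.52,.80,-.25,.25,.0008,"end")
```

```text
[ 0.5574 -0.0116  0.2442] 0.14813964953294442
```

View pics/end.png

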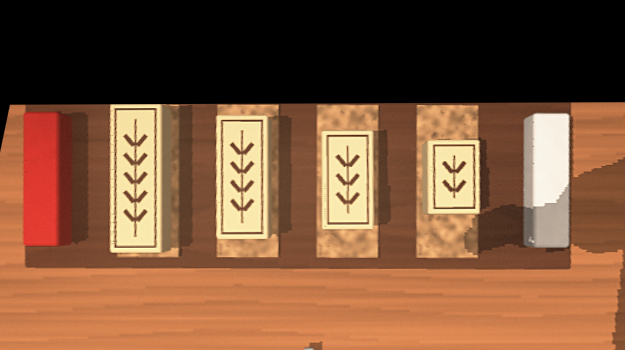

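All four plates lie centred on their pads in order, 120 to 60 going out from the red block, at columns 135, 242, 348 and 454.

```bash
python3 -c "
from bench import ctrl
print(ctrl.hand_in())"
```

```text
the job is handed in; nothing more can be done
None
```

The four plates are set out in order, 120, 100, 80 and 60 mm from the red block outwards, each centred face up on its pad in the last picture; the job was handed in after about 34 s, and no verdict was shown.

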